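# Refit the wing knob on the cam clamp's cross-pin shaft and close the clamp

## Robot

A 6-joint arm with a two-finger parallel gripper is mounted at the origin on a cart in front of the work surface, level with it; the furniture and walls round the work are solid. World frame = base frame: x ahead of the robot, y to its left, z up, the work surface at z = 0. Lengths are in m, angles in rad, forces in N, time in s.
With the tool pointing down it reaches from about 0.35 to 0.875 m from the base axis. Payload 15.5 kg.
Tool frame: the origin (TCP) lies at the very end of the fingers, on their centre line; the grasp point (between the pads) lies 19 mm behind it (hold_point_z is the distance from the TCP to the grasp point, in m); z points along the fingers, y is the line along which they close (so a half turn about z gives the same grasp; the last joint's range is limited). The gripper opens to 85 mm and grips with 20 to 120 N. Pads are 22 mm wide; open, the fingers measure 114 mm over their backs; the gripper's body (76 mm by 85 mm) begins 54 mm behind the grasp point. The pads swing forward as they close: fully open they stand 13 mm farther back than shut.
Start: joints at [1.214, 0.494, 1.345, -0, 1.302, -0.096], TCP at [0.162, 0.604, 0.231] pointing down, gripper open.
Joint ranges: [-2.91, 2.91], [-0.82, 2.16], [0.22, 2.67], [-1.22, 4.37], [0.12, 2.79], [-3.08, 3.08]. Speed limits (rad/s): [1.89, 1.89, 2.57, 3.01, 3.01, 3.01].

## Interface

Orientations are given as a rotation vector (axis times angle).
In Python, from cell import * gives the robot as it stands. The module is installed in compiled form; this text tells all that it offers. Calls block until the motion is done:
- movep(position, orientation): joint-space move of the TCP to a pose.
- servo_line(position, ori=None, vel=0.15, threshold=None): straight line of the TCP; ori=None keeps the orientation; vel is the mean speed in m/s. With threshold (N) it stops when the force on the tool has changed by that much, and returns True; else False.
- goto_joints(angles): joint-space move.
- set_gripper(opening, f_grip=None): finger opening in m; f_grip is the grip in N (None keeps the last); returns when the fingers have stopped.
- wait(seconds).
- solve_ik(position, orientation): joint angles nearest the present ones, or None.
- get_obs(): the state.
- get_image(name): name is "scene" or "top" or "wrist"; returns the picture (420x560x3 uint8, red, green, blue); there is no depth.
- camera_model(name): a dict with "intrinsics" (3x3 intrinsics, pixels), "cam_to_world" (4x4, takes a point from camera to world coordinates). Camera axes: x right, y down, z forward; pixel columns grow to the right and rows downward; lengths in m; the calibration is good to about 2 mm. The wrist camera is an equidistant fisheye: a pixel r from the principal point sees the ray r / f radians off the axis. A picture is of the moment at which its call begins: read the wrist's pose just before it. camera_model takes no time and is no camera call; for the wrist camera it gives the pose at the moment of the call.
A pose or a line that the arm cannot do raises PlanningError and nothing moves.
- sign_off(): hands the job in; it is judged then, once.
The state is a dict: "t": time; "joints": joint angles; "joint_velocities": joint speeds; "joint_torque": joint torques, N m; "ee_pos": TCP position; "orientation": TCP orientation; "wrist_force": force on the tool from outside, world axes, zero at the start; "moment": the same for the moment, N m; "gripper_width": finger opening in m; "grasp_force": force on a finger pad.
Only numpy, scipy, OpenCV 4.12 (cv2) and the standard library are available. Lean on these libraries where they do the work, as an engineer would, in place of code of your own. Each camera call takes 0.05 s, during which the arm holds its last target. There are 200 camera calls.

## Task

Refit the loose red wing knob on the upright shaft of the blue cam clamp: stand it over the shaft, press it down lightly and turn it slowly clockwise (seen from above) until the notch under it finds the shaft's cross pin and it drops fully home. Then turn it back anticlockwise until the wing points along the clamp's white mark, which closes the cam on the bar, and let go. Never force the knob against the clamp (press with a few newtons, 30 N is too much), and leave the other things on the bench where they are.

Things in the scene. Friction and masses are not known exactly. Their poses are not given: they have to be found in the camera images.
- knob: Loose red wing knob standing upright, 62 mm tall, about 120 g. Origin: centre of underside. Hub: round, 34 mm diameter, z 0 to 34 mm. Wing to grasp: flat bar on the hub, 46 mm along x, 14 mm thick along y, z 34 to 62 mm, white line on top. Below: bore 13.5 mm wide, 30 mm deep, and a notch 7.6 mm wide, 10 mm deep right across the hub along x. A half turn makes no difference.
- clamp: Blue cam clamp fixed to the bench, an upright shaft on it. Origin: on the bench under the shaft axis. Base x -46 to 62, y -45 to 45 mm, 24 mm high; white mark line on its top along the x axis, on the -x side; sample bar and fence on the +x side reach z = 45 mm. Cam closed: the shaft's cross pin lies along the clamp's x axis, and so does the wing of the fitted knob. There is no stop at this point.
- shaft_tip (a point): Centre of the shaft's top, 65 mm above the bench. Shaft: steel, 12 mm diameter, tapered to 7 mm over the top 5 mm. Turns stiffly, 0.1 N m, with its cam. It starts open: 0.35 to 1.1 rad clockwise (from above) of closed, how far is not measured (this point's axes are the clamp's, not the shaft's). The notch drops over the cross pin within about 0.06 rad.
- collar (a point): Centre of the top face of the shaft's collar (28 mm diameter), 38 mm above the bench: the knob's underside rests here when fully home. Just above it the brass cross pin goes through the shaft: 28 mm long, 6 mm wide, z 38 to 46 mm above the bench. With its notch not over the pin the knob stands on the pin, 8 mm too high. Axes are the clamp's.
- weight: Brass weight with a small knob on top, 44 mm diameter, 36 mm tall, bystander. Origin at the underside.
- test_block: Round steel hardness test block, 50 mm diameter, 12 mm high, bystander. Origin at the underside.
- micrometer: Micrometer with black bow, 45 x 120 x 15 mm, lying on the bench, bystander. Origin at the underside.
Not all that is in view belongs to the job. What is meant by the knob is not pink, and is the smaller of those in its own colour.

How it is judged:
On the way:
1. the knob is fully home on the shaft, its notch over the cross pin (horizontal distance between knob and shaft_tip below 0.004 m and z of knob in the frame of clamp below 0.041 m and angle between knob's own z axis and vertical below 0.1 rad), for 0.2 s.
At the end, for the whole second after the job is handed in: The knob sits upright on the shaft (axis within 4 mm), fully home on the collar (underside less than 41 mm above the bench), its wing within 0.16 rad of the white mark (clamp closed), at rest (all of step 1 and angle between the x axis of knob and the x axis of clamp, either way round below 0.16 rad and linear speed of knob below 0.02 m/s); the robot touches nothing.
It fails at once if the knob is pressed or forced against the clamp with more than 30 N (contact force between knob and clamp above 30 N).
It fails at once if a bystander (brass weight, test block or micrometer) is moved more than 20 mm (distance of any of weight, test_block, micrometer from where it was at the start of the episode above 0.02 m).
It also fails if it takes over 64 s, if anything falls off the work surface, if the arm or the gripper's body presses on something with over 40 N, if the wrist force passes 120 N, or if a joint passes its speed limit or range.

## Working session

There is one attempt and no reset: what is moved stays moved. The work goes in short steps, each a Python script; the robot and the scene stay as the last script left them, time stands still between calls to the robot, and variables do not carry over. Pictures are saved under pics/ and viewed, at most 10 in all, crops included, and the job is handed in when it is done.

```bash
mkdir -p pics; python3 - <<'E'
from cell import *
import cv2,numpy as np
o=get_obs();print(o)
for n in("scene","top"):
    im=get_image(n);cv2.imwrite(f"pics/{n}0.png",im[:,:,::-1]);m=camera_model(n);print(n,m)
E
```

```text
{'t': 0.0, 'joints': array([ 1.21354113e+00,  4.94172209e-01,  1.34614298e+00,  2.07103440e-05,
        1.30248520e+00, -9.55002472e-02]), 'joint_velocities': array([ 0.00019518, -0.00036324, -0.00069729, -0.00011284, -0.00129314,
       -0.00051939]), 'joint_torque': array([-1.59072929e-04, -8.82157230e+01, -3.83866668e+01, -2.77737336e-04,
        1.01097129e-02, -1.19652844e-05]), 'ee_pos': array([0.16159898, 0.60337406, 0.23070306]), 'orientation': array([-4.09961500e-01, -3.11443529e+00,  1.84149398e-03]), 'wrist_force': array([-0.9575638 ,  0.22231389, -0.29344627]), 'moment': array([ 0.0192435 , -0.02397278,  0.01213199]), 'grasp_force': 0.0, 'gripper_width': 0.08528220192914307}
scene {'intrinsics': array([[486.49691594,   0.        , 281.99486424],
       [  0.        , 486.49691594, 207.76087623],
       [  0.        ,   0.        ,   1.        ]]), 'cam_to_world': array([[ 0.10412718, -0.82013854,  0.56261026, -0.08217841],
       [-0.99456323, -0.08656551,  0.05788261, -0.02715591],
       [ 0.00123089, -0.56557862, -0.82469346,  1.05669484],
       [ 0.        ,  0.        ,  0.        ,  1.        ]])}
top {'intrinsics': array([[423.64918894,   0.        , 280.79640619],
       [  0.        , 423.64918894, 201.46358101],
       [  0.        ,   0.        ,   1.        ]]), 'cam_to_world': array([[-2.71023777e-02, -9.71593851e-01,  2.35097532e-01,
         3.01526078e-01],
       [-9.99632514e-01,  2.64704845e-02, -5.84377862e-03,
         4.69210315e-02],
       [-5.45366220e-04, -2.35169518e-01, -9.71954217e-01,
         1.18898089e+00],
       [ 0.00000000e+00,  0.00000000e+00,  0.00000000e+00,
         1.00000000e+00]])}
```

View pics/scene0.png

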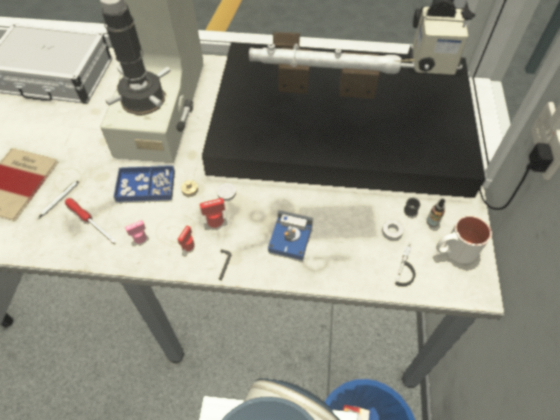

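View pics/top0.png

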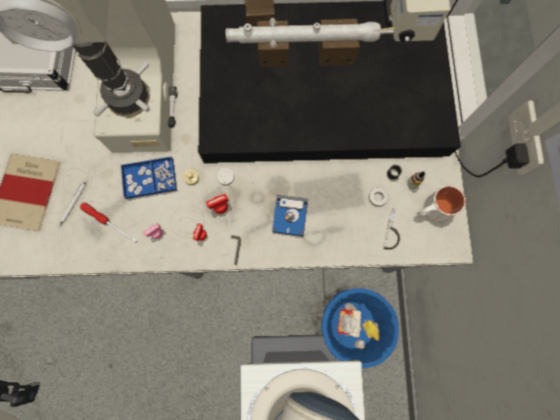

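The candidates for the knob are pink at scene (137,231) / top (153,231), small red at scene (187,238) / top (200,232), and larger red at scene (212,211) / top (218,204). There is also a red screwdriver at top (95,213). By the description I choose the small red one. The clamp is at scene (291,236) / top (290,215).

```bash
cat > h.py <<'E'
from cell import *
import cv2,numpy as np
from scipy.spatial.transform import Rotation as R
def ray(m,px,fish=False):
    K=m["intrinsics"];T=m["cam_to_world"]
    u=np.array([(px[0]-K[0,2])/K[0,0],(px[1]-K[1,2])/K[1,1]])
    if fish:
        r=np.linalg.norm(u);d=np.r_[u/max(r,1e-9)*np.sin(r),np.cos(r)]
    else: d=np.r_[u,1]
    d=T[:3,:3]@d
    return T[:3,3],d/np.linalg.norm(d)
def onz(m,px,z,fish=False):
    o,d=ray(m,px,fish);return o+d*(z-o[2])/d[2]
def tri(rays):
    A=sum(np.eye(3)-np.outer(d,d) for o,d in rays);b=sum((np.eye(3)-np.outer(d,d))@o for o,d in rays)
    p=np.linalg.solve(A,b);return p,[np.linalg.norm(np.cross(p-o,d)) for o,d in rays]
def down(yaw): # tool down, tool y axis at world angle yaw
    y=np.array([np.cos(yaw),np.sin(yaw),0]);z=np.array([0,0,-1.]);x=np.cross(y,z)
    return R.from_matrix(np.c_[x,y,z]).as_rotvec()
def yaw_now():
    y=R.from_rotvec(get_obs()["orientation"]).as_matrix()[:,1];return np.arctan2(y[1],y[0])
def shot(name):
    m=camera_model("wrist");im=get_image("wrist")[:,:,::-1].copy();cv2.imwrite(f"pics/{name}.png",im);np.savez(f"pics/{name}.npz",K=m["intrinsics"],T=m["cam_to_world"])
    return m,im
def load(name):
    d=np.load(f"pics/{name}.npz");return dict(intrinsics=d["K"],cam_to_world=d["T"]),cv2.imread(f"pics/{name}.png")
E
python3 - <<'E'
from h import *
ms=camera_model("scene");mt=camera_model("top")
for n,a,b in(("small",(187,238),(200,232)),("big",(212,211),(218,204)),("pink",(137,231),(153,231)),("clamp",(291,236),(290,215)),("weight?",(190,188),(192,177)),("block?",(227,193),(225,176))):
    print(n,tri([ray(ms,a),ray(mt,b)]))
for z in (0.05,): print(onz(mt,(200,232),z),onz(mt,(290,215),z))
print(yaw_now())
k=onz(mt,(200,232),.05);c=onz(mt,(290,215),.05)
# look from two heights/places
cur=get_obs()
for i,(x,y) in enumerate((((k[0]+c[0])/2-0.04,(k[1]+c[1])/2+.08),((k[0]+c[0])/2-.04,(k[1]+c[1])/2-.03))):
    movep([x,y,.28],down(np.pi/2)); m,_=shot(f"w{i}"); print(get_obs()["t"],get_obs()["ee_pos"],m["cam_to_world"].round(3).tolist(),m["intrinsics"][0].tolist())
a=cv2.imread("pics/w0.png");b=cv2.imread("pics/w1.png")
cv2.imwrite("pics/wall.png",cv2.resize(np.vstack([a,b]),(560*600//840*1,600)) if 0 else cv2.resize(np.hstack([a,b]),(800,300)))
E
```

```text
small (array([0.49952596, 0.26453931, 0.03844469]), [np.float64(0.0003737943832047524), np.float64(0.0003737943832048033)])
big (array([0.57297443, 0.21388589, 0.05564501]), [np.float64(0.001062785602654064), np.float64(0.0010627856026541045)])
pink (array([0.50611069, 0.3923283 , 0.03847529]), [np.float64(0.001006860911833689), np.float64(0.001006860911833701)])
clamp (array([0.54523603, 0.01479088, 0.01587712]), [np.float64(0.00013661358798220524), np.float64(0.00013661358798218722)])
weight? (array([0.66398133, 0.29482713, 0.01844748]), [np.float64(0.0009858449178783487), np.float64(0.000985844917878447)])
block? (array([0.67022459, 0.19996165, 0.00092243]), [np.float64(0.0010681561328768762), np.float64(0.0010681561328768055)])
[0.49761577 0.26198806 0.05      ] [0.53812309 0.0158562  0.05      ]
1.3089661097903633
1.9667 [0.47761097 0.2196344  0.27990296] [[0.0, 0.945, 0.326, 0.393], [1.0, -0.0, 0.001, 0.219], [0.001, 0.326, -0.945, 0.422], [0.0, 0.0, 0.0, 1.0]] [325.19226210127806, 0.0, 286.588842369108]
2.5333 [0.47796379 0.10938807 0.28004814] [[0.002, 0.945, 0.326, 0.394], [1.0, -0.002, 0.0, 0.109], [0.001, 0.326, -0.945, 0.422], [0.0, 0.0, 0.0, 1.0]] [325.19226210127806, 0.0, 286.588842369108]
```

View pics/w0.png

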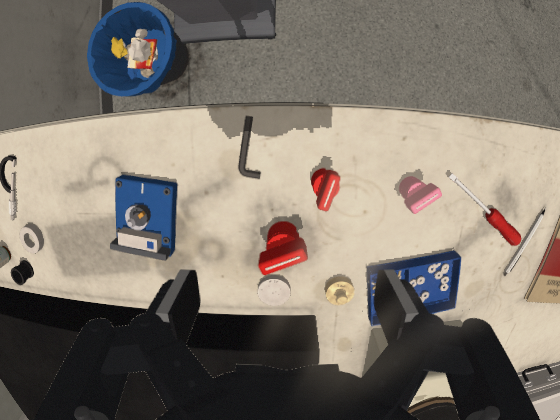

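This is the wrist view from above. The small red knob is at (325,187), the big red one at (283,248) and the pink one at (418,193). The clamp is at (145,215), with its white mark on the robot side at (142,187), and the bystanders are clear. Next I take close views in pairs.

```bash
python3 - <<'E'
from h import *
for i,(x,y,z) in enumerate(((.475,.32,.2),(.475,.22,.2),(.52,.07,.22),(.52,-.03,.22))):
    movep([x,y,z],down(np.pi/2)); wait(.15); shot(f"c{i}")
print(get_obs()["t"])
a=[cv2.imread(f"pics/c{i}.png") for i in range(4)]
m=[load(f"c{i}")[0] for i in range(4)]
def crop(i,w=150,h=110):
    p=[.5,.263,.05] if i<2 else [.545,.015,.05]
    T=np.linalg.inv(m[i]["cam_to_world"]);q=T[:3,:3]@p+T[:3,3];K=m[i]["intrinsics"]
    th=np.arctan2(np.hypot(*q[:2]),q[2]);u=q[:2]/np.hypot(*q[:2])*th*K[0,0]+K[:2,2]
    c=np.round(u).astype(int)-[w//2,h//2];c=np.maximum(c,0);print(i,c)
    return cv2.resize(a[i][c[1]:c[1]+h,c[0]:c[0]+w],(400,293),interpolation=cv2.INTER_CUBIC)
C=[crop(i) for i in range(4)]
cv2.imwrite("pics/close.png",np.vstack([np.hstack(C[:2]),np.hstack(C[2:])]))
E
```

```text
5.875
0 [154 160]
1 [256 161]
2 [157 155]
3 [254 154]
```

View pics/close.png

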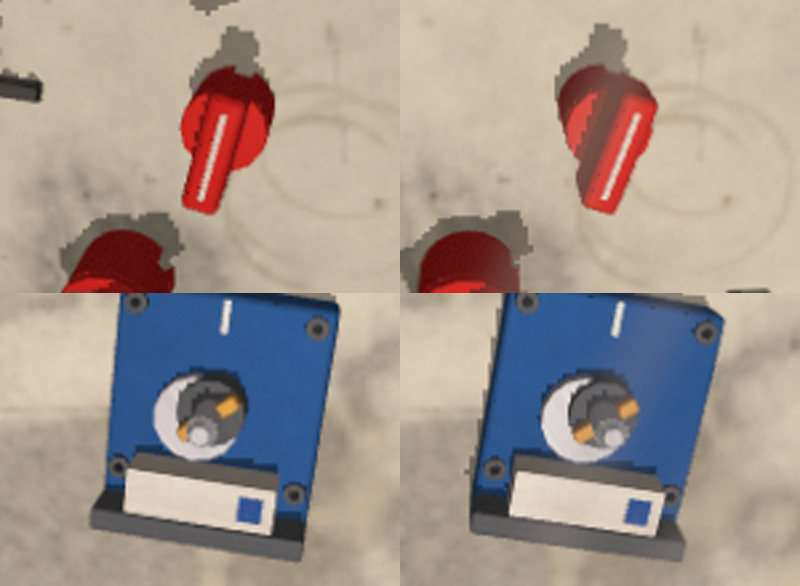

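The crop confirms the small red wing knob with its white line, at crop (213,155) on the left and (620,155) on the right. The clamp shaft tip is at crop (201,436) and (613,437). The brass pin ends and the white mark, at (226,317) and (617,318), are visible.

```bash
python3 - <<'E'
from h import *
def comps(mask,off):
    n,l,s,c=cv2.connectedComponentsWithStats(mask.astype(np.uint8));return [(s[i,4],c[i]+off,l==i) for i in range(1,n)]
def ends(mask,off):
    ys,xs=np.nonzero(mask);P=np.c_[xs,ys].astype(float);c=P.mean(0);d=np.linalg.svd(P-c)[2][0]
    t=(P-c)@d;d*=np.sign(d[1]);t=(P-c)@d;return c+off,c+off+d*t.min(),c+off+d*t.max()
offs=[(154,160),(256,161),(157,155),(254,154)]
E={};tip={};pin={}
for i in range(4):
    m,im=load(f"c{i}");x,y=offs[i];cr=im[y:y+110,x:x+150].astype(int);b,g,r=cr[...,0],cr[...,1],cr[...,2]
    hsv=cv2.cvtColor(cr.astype(np.uint8),cv2.COLOR_BGR2HSV)
    wh=(cr.min(2)>140)&(hsv[...,1]<70)
    box=((60,35,105,82) if i==0 else (65,35,105,82)) if i<2 else (75,0,93,18)
    k=np.zeros_like(wh);k[box[1]:box[3],box[0]:box[2]]=1
    if i<2:
        red=cv2.morphologyEx(((r-g>70)&(r>120)).astype(np.uint8),cv2.MORPH_CLOSE,np.ones((5,5)))
        k=k&(red>0); wh=(g>110)&(b>95)
    if i>=2: wh=(g>130)&(r>120)
    cs=sorted(comps(wh&k,offs[i]),key=lambda q:-q[0]);E[i]=ends(cs[0][2],offs[i]);print(i,cs[0][0],[np.round(e,1).tolist() for e in E[i]])
    if i>=2:
        p=(201,143) if i==2 else (213,144);p=np.round(np.array(p)/2.667).astype(int)
        print(hsv[p[1]-7:p[1]+7,p[0]-8:p[0]+8,2])
        br=(hsv[...,0]>10)&(hsv[...,0]<28)&(hsv[...,1]>120)
        br[:, :60]=0; br[:,95:]=0; br[:25]=0; br[62:]=0
        pin[i]=[(a,(onz(m,c,.046,True)).round(4)) for a,c,_ in comps(br,offs[i]) if a>3];print(pin[i])
M=[load(f"c{i}")[0] for i in range(4)]
for a,b in((0,1),(2,3)):
    for k in range(3): print(a,k,tri([ray(M[a],E[a][k],True),ray(M[b],E[b][k],True)]),onz(M[a],E[a][k],.062 if a==0 else .024,True),onz(M[b],E[b][k],.062 if a==0 else .024,True))
E
```

```text
0 92 [[233.2, 218.6], [237.6, 202.9], [228.6, 234.9]]
1 102 [[338.6, 218.9], [344.9, 203.0], [332.0, 235.4]]
2 39 [[241.2, 163.9], [242.1, 157.9], [240.4, 170.1]]
[[ 92  84  57  79 113 133 127 123 128 131 124 124 108  90  89  94]
 [ 69  76  90 121 138 128 114 113 114 122 134 136 123 100  88  88]
 [ 98  96 131 136 128 119 104 106 108 119 133 136 135 137 114  89]
 [117 162 176 136 110 132 154 155 154 140 134 135 137 133 109  88]
 [176 206 199 119 116 170 200 203 204 190 147 126 136 137 114  90]
 [216 217 203 126 154 200 209 213 215 212 185 144 139 149 126  90]
 [206 217 210 160 178 210 207 211 212 214 199 160 139 137 113  91]
 [196 218 211 164 176 212 210 209 211 214 194 154 142 136 115  91]
 [207 199 194 147 176 204 210 210 210 212 190 150 137 117  99  90]
 [214 209 208 200 198 178 194 210 202 186 158 136 128 110  94 101]
 [216 212 214 213 211 199 191 187 165 165 177 169 147 155 183 200]
 [214 215 214 213 212 209 208 202 198 201 207 208 208 210 212 217]
 [212 213 214 212 214 214 211 209 206 208 211 214 216 219 218 216]
 [214 215 216 212 213 212 212 211 210 206 211 211 215 217 193 172]
[... 1651 characters left out ...]
166122538e-05), np.float64(7.014317166147228e-05)]) [0.5157061  0.26368349 0.062     ] [0.5155525  0.26365618 0.062     ]
2 0 (array([0.50266694, 0.02298068, 0.02414577]), [np.float64(4.2354887531733065e-05), np.float64(4.235488753168748e-05)]) [0.50273908 0.02295897 0.024     ] [0.50265259 0.02300174 0.024     ]
2 1 (array([0.49571753, 0.02408902, 0.02420019]), [np.float64(0.00040913525722065616), np.float64(0.000409135257220666)]) [0.49616903 0.02405563 0.024     ] [0.49533737 0.02410496 0.024     ]
2 2 (array([0.50942018, 0.02189309, 0.02442424]), [np.float64(0.00011726507904566068), np.float64(0.00011726507904570169)]) [0.50939279 0.02183512 0.024     ] [0.50963284 0.02196091 0.024     ]
```

```bash
python3 - <<'E'
from h import *
M=[load(f"c{i}")[0] for i in range(4)]
tip,e=tri([ray(M[2],(231.1,208.4),True),ray(M[3],(333.6,208.2),True)]);print("tip",tip,e)
print(onz(M[2],(231.1,208.4),.065,True),onz(M[3],(333.6,208.2),.065,True))
mk=np.array([.50267,.02298]);d=tip[:2]-mk;print("clampyaw",np.arctan2(d[1],d[0]),np.linalg.norm(d))
k=np.array([.4993,.2690]);Y=-.314+np.pi/2
movep([*k,.12],down(Y));set_gripper(.05,60)
print(get_obs()["wrist_force"],get_obs()["t"])
print(servo_line([*k,.0375],vel=.08,threshold=6));o=get_obs();print(o["ee_pos"],o["wrist_force"],o["t"])
set_gripper(0,60);o=get_obs();print(o["ee_pos"],o["gripper_width"],o["grasp_force"],o["wrist_force"],o["moment"],o["t"])
E
```

```text
tip [0.53866434 0.01698887 0.06480711] [np.float64(5.413446879363209e-05), np.float64(5.4134468793680836e-05)]
[0.53854018 0.01702701 0.065     ] [0.53865485 0.01696179 0.065     ]
clampyaw -0.16493431430459418 0.036489537008381985
[-0.28234405 -0.09979407  0.37171298] 7.5167
False
[0.49960922 0.26911877 0.03795675] [ 0.41399139  0.48256599 -0.00798966] 8.7
[0.49945441 0.26905962 0.037957  ] 0.013105362916639014 58.62363517284393 [-1.23177284 -0.54070325  6.39568626] [-0.05431546  0.1985316  -0.10264103] 9.1167
```

```bash
python3 - <<'E'
from h import *
tip=np.array([.5386,.0170])
servo_line([.4993,.2690,.16],vel=.15);o=get_obs();print(o["gripper_width"],o["grasp_force"],o["wrist_force"],o["moment"])
movep([*tip,.125],down(-.55+np.pi/2));wait(.3)
o=get_obs();print(o["ee_pos"],yaw_now()-np.pi/2,o["gripper_width"],o["wrist_force"],o["t"],o["joints"].round(2))
m,im=shot("h0");s=get_image("scene")[:,:,::-1];t=get_image("top")[:,:,::-1]
a=cv2.resize(im[170:420,120:450],(500,379))
b=cv2.resize(s[190:270,240:340],(300,240),interpolation=cv2.INTER_CUBIC);c=cv2.resize(t[170:250,240:340],(300,240),interpolation=cv2.INTER_CUBIC)
out=np.zeros((480,800,3),np.uint8);out[:379,:500]=a;out[:240,500:]=b;out[240:,500:]=c;cv2.imwrite("pics/hover.png",out)
E
```

```text
0.01243376772797829 58.41482877731323 [-0.43246378  0.45346875 -1.01493005] [-0.00901812  0.03522841  0.02270523]
[0.53869142 0.01782443 0.12512213] -0.5485812294083352 0.012814495088397493 [-0.42224642  0.57633638 -1.52954318] 11.3917 [-0.08  0.51  1.68  0.    0.96 -1.1 ]
```

View pics/hover.png

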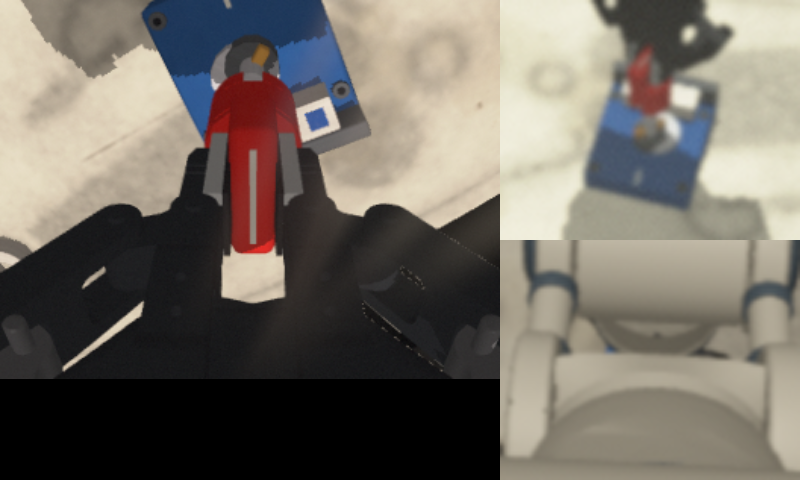

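The knob is held upright over the clamp. The wing's white line is visible in the left panel at (253,195), and the tip is just hidden under the hub at (255,75). I'll measure the in-hand offset from the line, then lower.

```bash
python3 - <<'E'
from h import *
m,im=load("h0");cr=im[170:420,120:450].astype(int)
b,g,r=cr[...,0],cr[...,1],cr[...,2]
wh=(np.abs(r-g)<40)&(g>110);x0,x1,y0,y1=[int(v*.66) for v in(243,264,143,249)]
k=np.zeros_like(wh);k[y0:y1,x0:x1]=1
n,l,s,c=cv2.connectedComponentsWithStats((wh&k).astype(np.uint8));i=1+np.argmax(s[1:,4]);print(s[i])
ys,xs=np.nonzero(l==i);P=np.c_[xs,ys]+[120,170.];cc=P.mean(0);d=np.linalg.svd(P-cc)[2][0];t=(P-cc)@d
e=[onz(m,cc+d*t.min(),.149,True),onz(m,cc+d*t.max(),.149,True)];mid=(e[0]+e[1])/2
ee=np.array([.53869,.01782,.125]);w=e[1]-e[0];print(e,np.linalg.norm(w),np.arctan2(w[1],w[0]))
o=(mid-ee)[:2];a=-.5486;print("world",o,"wing",o@[np.cos(a),np.sin(a)],"close",o@[-np.sin(a),np.cos(a)])
E
```

```text
[165  99   4  62 248]
[array([0.52455249, 0.02637341, 0.149     ]), array([0.55306059, 0.00891088, 0.149     ])] 0.033431293555881675 -0.54959358028588
world [ 0.00011654 -0.00017785] wing 0.00019218683571713843 close -9.097963324136963e-05
```

```bash
cat >> h.py <<'E'
TIP=np.array([.5386,.0170])
def st(tag,b=np.zeros(3)):
    o=get_obs();print(tag,round(o["t"],2),o["ee_pos"].round(4),"wing",round(yaw_now()-np.pi/2,3),"F",(o["wrist_force"]-b).round(1),"M",o["moment"].round(2));return o
E
python3 - <<'E'
from h import *
servo_line([*TIP,.108],vel=.05);wait(.3);o=st("a")
b=np.mean([(wait(.02),get_obs()["wrist_force"])[1] for _ in range(10)],0);print(b);np.save("b.npy",b)
c=TIP-(o["ee_pos"][:2]-TIP)
r=servo_line([*c,.080],vel=.015,threshold=4);st(r,b);wait(.2);st("s",b)
E
```

```text
a 12.33 [0.5387 0.017  0.1082] wing -0.55 F [ 1.2  0.7 -0.9] M [ 0.02  0.02 -0.03]
[-0.11080482 -0.17833749 -0.89876792]
True 13.94 [0.5385 0.017  0.0838] wing -0.55 F [-1.  -0.3 10.5] M [-0.05  0.17 -0.04]
s 14.14 [0.5386 0.017  0.0838] wing -0.55 F [-0.1  0.7  8.4] M [ 0.01  0.18 -0.03]
```

```bash
python3 - <<'E'
from h import *
b=np.load("b.npy");a=-.55;z=.0838
def fz(): return np.mean([(wait(.015),get_obs()["wrist_force"][2]-b[2])[1] for _ in range(4)])
log=[]
while a>-1.45:
    a-=.04
    servo_line([*TIP,z],down(a+np.pi/2),vel=.05)
    f=fz();log.append((round(a,2),round(z,4),round(f,1),round(get_obs()["ee_pos"][2],4)))
    if f<3:
        r=servo_line([*TIP,z-.0025],vel=.015,threshold=4)
        ze=get_obs()["ee_pos"][2]
        log.append(("d",r,round(ze,4)))
        if ze<.0825: break
        z=ze
    elif f>7: z+=.0002
print(log);st("e",b)
E
```

```text
[(-0.59, 0.0838, np.float64(4.2), np.float64(0.0839)), (-0.63, 0.0838, np.float64(4.5), np.float64(0.0839)), (-0.67, 0.0838, np.float64(5.3), np.float64(0.0839)), (-0.71, 0.0838, np.float64(5.9), np.float64(0.0838)), (-0.75, 0.0838, np.float64(5.6), np.float64(0.0838)), (-0.79, 0.0838, np.float64(5.2), np.float64(0.0838)), (-0.83, 0.0838, np.float64(4.2), np.float64(0.0838)), (-0.87, 0.0838, np.float64(3.4), np.float64(0.0838)), (-0.91, 0.0838, np.float64(2.1), np.float64(0.0837)), ('d', True, np.float64(0.0818))]
e 17.2 [0.5389 0.0169 0.0818] wing -0.909 F [ 3.4  0.1 -3.2] M [-0.01 -0.65 -0.13]
```

```bash
python3 - <<'E'
from h import *
b=np.load("b.npy");a=-.909
wait(.2);o=st("s",b)
for i in range(5):
    z=get_obs()["ee_pos"][2]
    r=servo_line([*TIP,max(z-.0085,.0745)],down(a+np.pi/2),vel=.012,threshold=5);o=st(r,b);wait(.1);o=st("s",b)
    if o["ee_pos"][2]<.077: break
    a-=.03;servo_line([*TIP,o["ee_pos"][2]],down(a+np.pi/2),vel=.05)
E
```

```text
s 17.4 [0.5388 0.017  0.082 ] wing -0.91 F [ 3.3 -0.1 -3.6] M [ 0.1  -0.79 -0.14]
True 17.63 [0.5389 0.017  0.0816] wing -0.91 F [0.6 0.7 3.6] M [ 0.05 -0.2  -0.08]
s 17.73 [0.5389 0.017  0.0815] wing -0.91 F [0.8 0.8 4.2] M [ 0.03 -0.09 -0.15]
True 18.48 [0.5388 0.0171 0.0759] wing -0.939 F [-0.4  0.7  8.8] M [ 0.21  0.01 -0.02]
s 18.57 [0.5388 0.0171 0.0759] wing -0.939 F [-0.1  1.2  8.4] M [ 0.19  0.14 -0.05]
```

```bash
python3 - <<'E'
from h import *
b=np.load("b.npy");a=-.939;log=[];z=.0759
while a<-.164-1e-6:
    a=min(a+.08,-.164)
    servo_line([*TIP,z],down(a+np.pi/2),vel=.05);wait(.03)
    o=get_obs();f=o["wrist_force"]-b;log.append((round(a,2),f.round(1).tolist(),round(o["moment"][2],2),round(o["ee_pos"][2],4)))
    if f[2]>9: z+=.0002
    if np.abs(f).max()>22: break
print(*log,sep="\n");wait(.2);o=st("e",b)
m,im=shot("g0")
E
```

```text
(-0.86, [1.2, 2.4, 5.3], np.float64(0.03), np.float64(0.0759))
(-0.78, [2.8, 2.3, 5.7], np.float64(0.05), np.float64(0.0759))
(-0.7, [3.1, 2.2, 5.5], np.float64(0.04), np.float64(0.0759))
(-0.62, [3.0, 2.0, 6.4], np.float64(0.04), np.float64(0.0759))
(-0.54, [2.8, 1.4, 5.0], np.float64(0.02), np.float64(0.0759))
(-0.46, [2.2, 2.4, 6.2], np.float64(0.01), np.float64(0.0759))
(-0.38, [2.9, 2.2, 6.0], np.float64(0.02), np.float64(0.0759))
(-0.3, [3.1, 1.6, 5.8], np.float64(0.01), np.float64(0.0759))
(-0.22, [1.8, 2.7, 6.4], np.float64(0.04), np.float64(0.0759))
(-0.16, [1.9, 1.2, 5.8], np.float64(0.01), np.float64(0.0759))
e 21.61 [0.5386 0.017  0.0759] wing -0.169 F [1.9 2.2 6.3] M [ 0.23 -0.3  -0.03]
```

```bash
python3 - <<'E'
from h import *
set_gripper(.05);st("o")
servo_line([*TIP,.15],vel=.08)
for i,(x,y,z) in enumerate(((.52,.07,.24),(.52,-.03,.24))):
    movep([x,y,z],down(np.pi/2)); wait(.15); shot(f"f{i}")
st("v")
a=[cv2.resize(cv2.imread(f"pics/f{i}.png")[140:290,(140,230)[i]:(340,430)[i]],(400,300),interpolation=cv2.INTER_CUBIC) for i in range(2)]
cv2.imwrite("pics/fin.png",np.hstack(a))
E
```

```text
o 22.1 [0.5384 0.0169 0.0758] wing -0.165 F [ 0.5 -0.3  0.2] M [-0.02  0.   -0.01]
v 24.56 [ 0.5199 -0.0292  0.2398] wing 0.001 F [-0.3  0.5 -0. ] M [0.03 0.04 0.04]
```

View pics/fin.png

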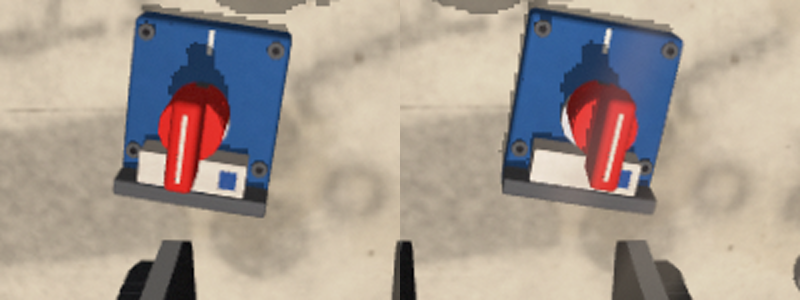

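The knob is on the shaft, with its line at (182,148) left and (614,148) right, and the clamp mark is at (210,40) and (607,40). Next I check height and angle numerically.

```bash
python3 - <<'E'
from h import *
E=[];M=[]
for i,bx in enumerate(((88,55,98,96),(99,55,112,96))):
    m,im=load(f"f{i}");off=np.array([(140,230)[i],140]);cr=im[140:290,off[0]:off[0]+200].astype(int)
    b,g,r=cr[...,0],cr[...,1],cr[...,2];k=np.zeros(g.shape,bool);k[bx[1]:bx[3],bx[0]:bx[2]]=1
    wh=((g>110)&(b>95)&k).astype(np.uint8);n,l,s,c=cv2.connectedComponentsWithStats(wh);j=1+np.argmax(s[1:,4]);print(s[j])
    ys,xs=np.nonzero(l==j);P=np.c_[xs,ys]+off.astype(float);cc=P.mean(0);d=np.linalg.svd(P-cc)[2][0];d*=np.sign(d[1]);t=(P-cc)@d
    E.append((cc+d*t.min(),cc+d*t.max()));M.append(m)
p=[tri([ray(M[0],E[0][k],True),ray(M[1],E[1][k],True)]) for k in(0,1)];print(p)
w=p[1][0]-p[0][0];print("mid",(p[0][0]+p[1][0])/2,"len",np.linalg.norm(w),"ang rel clamp",np.arctan2(w[1],w[0])+.164)
E
```

```text
[88 57  6 35 99]
[101  57  11  34 105]
[(array([0.5218976 , 0.01987602, 0.0998924 ]), [np.float64(0.00037646206025937837), np.float64(0.0003764620602592316)]), (array([0.55547102, 0.0141259 , 0.09928133]), [np.float64(2.9826224756412267e-06), np.float64(2.982622475630475e-06)])]
mid [0.53868431 0.01700096 0.09958686] len 0.034067757512381565 ang rel clamp -0.005624337392664075
```

The wing top is at 99.6 mm (100 mm expected when home), the axis is on the tip, and the angle is 0.006 rad from the mark. I'm handing the job in.

```bash
python3 -c "
from cell import *
print(sign_off(), get_obs()['t'])"
```

```text
the job is handed in; nothing more can be done
the job is handed in; nothing more can be done
```

The job is handed in: by my own camera check before hand-in, the knob is fully home on the shaft, with its wing about 0.006 rad from the white mark and the gripper clear; the hand-in call gave no verdict.

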